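# Set the lot number on a bakery's bench coder and mark a carton

## Robot

A 6-joint arm with a two-finger parallel gripper is mounted at the origin on the work surface. World frame = base frame: x ahead of the robot, y to its left, z up, the work surface at z = 0. Lengths are in m, angles in degrees, forces in N, time in s.
With the tool pointing down it reaches from about 0.35 to 0.875 m from the base axis. Payload 4.2 kg.
Tool frame: the origin (TCP) lies midway between the tips of the shut fingers; the grasp point (between the pads) lies 19 mm behind it; y points along the fingers, z is the direction in which the jaws open and shut, and the axes are right-handed (so a half turn about y gives the same grasp; the last joint's range is limited). The gripper opens to 87 mm and grips with 3 to 60 N. Pads are 19 mm wide; open, the fingers measure 117 mm over their backs; the gripper's body (75 mm by 190 mm) begins 51 mm behind the grasp point.
Start: joints at [-58.006, 22.042, 0.453, 0, -68.411, -14.817], TCP at [0.185, -0.597, 0.223] pointing down, gripper open.
Joint ranges: [-179.83, 179.83], [-69.29, 118.12], [-61.27, 80.66], [-181.25, 117.63], [-171.15, -9.14], [-177.46, 177.46]. Speed limits (degrees/s): [159.86, 159.86, 180, 180, 180, 180].

## Interface

Orientations are given as [roll, pitch, yaw] about the fixed x, y, z axes, in that order (R = Rz(yaw) Ry(pitch) Rx(roll)).
In Python, from workcell import env gives the robot as it stands. The module is installed in compiled form; this text tells all that it offers. Calls block until the motion is done:
- env.goto(position, orientation): joint-space move of the TCP to a pose.
- env.move_straight(position, rotation=None, rate=0.15, force_limit=None): straight line of the TCP; rotation=None keeps the orientation; rate is the mean speed in m/s. With force_limit (N) it stops when the force on the tool has changed by that much, and returns True; else False.
- env.set_joints(angles): joint-space move.
- env.gripper_to(opening, grasp_force=None): opening from 0.0 (shut) to 1.0 (fully open); grasp_force is the grip in N (None keeps the last); returns when the fingers have stopped.
- env.dwell(seconds).
- env.inverse_kinematics(position, orientation): joint angles nearest the present ones, or None.
- env.read_state(): the state.
- env.grab_frame(name): name is "side" or "top"; returns a dict with "image" (400x640x3 uint8, blue, green, red), "fx", "fy", "cx", "cy" (pixels), "position" and "orientation" of the camera in the world. Camera axes: x right, y up, looking along -z (the intrinsics and any distortion apply to the point x, -y, -z); pixel columns grow to the right and rows downward; lengths in m; the calibration is good to about 2 mm. A picture is of the moment at which its call begins. There is no depth.
A pose or a line that the arm cannot do raises env.Unreachable and nothing moves.
- env.close_job(): hands the job in, once; it reports no verdict.
Trained networks look in a picture, given as the dict that the camera call returned (one of the last four; its "shot" number tells which), for a name from the list of things; names that differ only in an ending like _2 or _b are one class to them, and where a whole thing is asked for, a point or a joint stands for the part that bears it (a point fixed in the world has none). Each returns a list of dicts, best first, with "score" (0 to 1); they miss things now and then, are a little off and sometimes report something else, mostly with a low value. They report only what shows in the picture. A call takes as long as a camera call.
- env.search_frame(picture, thing): "xyz" ([x, y, z] in m, in world coordinates, good to about 4 mm: the middle of the surface that is visible of it).
- env.trace(picture, thing): "mask" (400x640 bool, what is visible of it).
The state is a dict: "clock": time; "joint_positions": joint angles; "qvel": joint speeds; "joint_torque": joint torques, N m; "position": TCP position; "tool_rot": TCP orientation; "force": force on the tool from outside, world axes, zero at the start; "wrist_torque": the same for the moment, N m; "opening": opening from 0.0 (shut) to 1.0 (fully open).
Only numpy, scipy, OpenCV 4.12 (cv2) and the standard library are available. Lean on these libraries where they do the work, as an engineer would, in place of code of your own. Each camera call takes 0.05 s, during which the arm holds its last target.

## Task

Set the carton coder to lot number 274: roll its three thumbwheels until 2, 7 and 4, read left to right from the operator's side (the side with the sloping front), stand at their pointers. Then pull the lever bar all the way down to mark the carton on the bed, and let it come all the way back up. Do not pull the lever before the number is right, and leave the other things on the table where they are.

Things in the scene. Friction and masses are not known exactly. Their poses are not given: they have to be found in the camera images.
- coder: bench carton coder, fixed: cream machine, base 270 x 250 mm, column at the back 210 mm high, a head with three big thumbwheels standing out of its sloping front, a U-shaped lever with a steel bar across above the wheels, a flat carton blank on the bed below. Origin: centre of the underside; +x away from the operator, +y to the operator's left. Wheel axle along y at x 0, z 155 mm
- head: the coder's head, origin on the wheel axle, axes as the coder's. Rims at y = 28 (left), -18 (middle), -64 mm (right). Its deck slopes 45 degrees down to the operator, 14 mm from the axle; a pointer post, reaching 27 mm from the axle, stands 36 mm left of each rim. Numerals are read 45 degrees from straight up towards the operator; the rims are bare from straight up to 80 degrees that way
- left_hub (a point): centre of the left thumbwheel's rim, on the axle. Rim: bare-metal disc 10 mm thick, its edge lobed, 90 mm across (84 between lobes). Fixed to the rim's left face: a white drum, 58 mm across, 26 mm wide, with black numerals 0 to 9. Axes keep to the coder, not the wheel: +x away from the operator, +y to his left along the axle, z up
- middle_hub (a point): centre of the middle thumbwheel's rim, on the axle. Rim: bare-metal disc 10 mm thick, its edge lobed, 90 mm across (84 between lobes). Fixed to the rim's left face: a white drum, 58 mm across, 26 mm wide, with black numerals 0 to 9. Axes keep to the coder, not the wheel: +x away from the operator, +y to his left along the axle, z up
- right_hub (a point): centre of the right thumbwheel's rim, on the axle. Rim: bare-metal disc 10 mm thick, its edge lobed, 90 mm across (84 between lobes). Fixed to the rim's left face: a white drum, 58 mm across, 26 mm wide, with black numerals 0 to 9. Axes keep to the coder, not the wheel: +x away from the operator, +y to his left along the axle, z up
- wheel_left (a joint): turn of the left thumbwheel: at 0.6283 x N rad the numeral N stands at its pointer (whole turns more or less are the same). Grows as the wheel's top is rolled towards the operator, bringing up the next higher numeral. Turns endlessly both ways; a sprung detent clicks it to the nearest whole numeral when let go (some 2 N at the rim to push it over)
- wheel_middle (a joint): turn of the middle thumbwheel: at 0.6283 x N rad the numeral N stands at its pointer (whole turns more or less are the same). Grows as the wheel's top is rolled towards the operator, bringing up the next higher numeral. Turns endlessly both ways; a sprung detent clicks it to the nearest whole numeral when let go (some 2 N at the rim to push it over)
- wheel_right (a joint): turn of the right thumbwheel: at 0.6283 x N rad the numeral N stands at its pointer (whole turns more or less are the same). Grows as the wheel's top is rolled towards the operator, bringing up the next higher numeral. Turns endlessly both ways; a sprung detent clicks it to the nearest whole numeral when let go (some 2 N at the rim to push it over)
- lever (a joint): turn of the lever in rad: 0 up (rest), 1.05 fully down on its stop. It takes about 3 to 7 N at the bar; a damped spring brings it back up in about a second when let go. As it comes down the head with the wheels sinks by up to 26 mm
- lever_bar (a point): middle of the lever's cross bar, round, 20 mm thick, level along the coder's y, 216 mm free between its arms. Lever up: straight above the axle, 320 mm over the table, so an upright gripper cannot get down to the wheels; one tilted 25 to 45 degrees comes in under it from the operator's side. Fully down: 191 mm over the table, 133 mm nearer the operator
- lever_pivot (a point): middle of the lever's hinge line, which lies along the coder's y at x 45, z 140 mm of the coder. The bar swings about it on a radius of 186 mm, towards the operator and down
- shaker_center (a point): middle of a glass sugar jar with a steel lid, 72 mm across, 125 mm tall; a bystander
- scraper_center (a point): middle of a bench scraper, 150 mm long, steel blade and black round handle, lying flat; a bystander
- blanks_center (a point): middle of a stack of flat carton blanks, 170 x 130 mm, 35 mm high; a bystander

How it is judged:
By the outcome, as a careful person would: the job done as asked, in the order asked, and still so for the second after the job is handed in, with the robot touching nothing.
It also fails if it takes over 72 s, if anything falls off the work surface, if the arm or the gripper's body presses on something with over 40 N, if the wrist force passes 120 N, or if a joint passes its speed limit or range.

## Working session

There is one attempt and no reset: what is moved stays moved. The work goes in short steps, each a Python script; the robot and the scene stay as the last script left them, time stands still between calls to the robot, and variables do not carry over. Pictures are saved under pics/ and viewed, and the job is handed in when it is done.

```bash
mkdir -p pics
cat > h.py <<'E'
from workcell import env
import numpy as np, cv2
from scipy.spatial.transform import Rotation as R
def snap(n,f):
    p=env.grab_frame(n); cv2.imwrite('pics/'+f+'.png',p['image']); return p
E
python3 - <<'E'
from h import *
for n in ('side','top'):
    p=snap(n,n+'0')
    print({k:v for k,v in p.items() if k!='image'})
    for t in ['coder','head','left_hub','middle_hub','right_hub','lever_bar','lever_pivot','shaker_center','scraper_center','blanks_center']:
        try: print(t,[(np.round(d['xyz'],3),round(d['score'],2)) for d in env.search_frame(p,t)][:3])
        except Exception as e: print(t,e)
print(env.read_state())
E
```

```text
{'fx': 484.27885941487534, 'fy': 484.27885941487534, 'cx': 313.2002744439566, 'cy': 199.85613303543136, 'position': array([1.07062862, 0.66155127, 1.41301254]), 'orientation': array([ 34.96125189,  -0.90623471, 144.17425633]), 'shot': 1}
coder [(array([0.689, 0.144, 0.184]), 0.79), (array([0.668, 0.12 , 0.189]), 0.74)]
head [(array([0.669, 0.12 , 0.188]), 0.94)]
left_hub [(array([0.665, 0.119, 0.189]), 0.58)]
middle_hub [(array([0.664, 0.116, 0.191]), 0.97)]
right_hub [(array([0.668, 0.119, 0.188]), 0.63)]
lever_bar [(array([0.654, 0.116, 0.324]), 0.75)]
lever_pivot [(array([0.687, 0.149, 0.183]), 0.79)]
shaker_center [(array([ 0.428, -0.326,  0.097]), 0.7)]
scraper_center [(array([ 0.582, -0.516,  0.013]), 0.95)]
blanks_center [(array([0.452, 0.406, 0.033]), 0.76)]
{'fx': 460.42686326647464, 'fy': 460.42686326647464, 'cx': 319.61664064448547, 'cy': 190.91735520451527, 'position': array([ 0.47489239, -0.00759055,  1.67746548]), 'orientation': array([  4.07726377,  -1.1277787 , -90.63615801]), 'shot': 2}
coder [(array([0.638, 0.099, 0.168]), 0.85)]
head [(array([0.64 , 0.098, 0.181]),
[... 504 characters left out ...]
.44 , 0.394, 0.036]), 0.95)]
{'clock': 1.1, 'joint_positions': array([-5.80063313e+01,  2.20406114e+01,  4.53062323e-01,  1.25575531e-03,
       -6.84101435e+01, -1.48152557e+01]), 'qvel': array([-0.10496311, -0.04153698, -0.05460127,  0.02803862, -0.01192911,
        0.07364218]), 'joint_torque': array([ 5.02227322e-04, -3.90479672e+01,  1.87624383e+01,  4.22447070e+00,
        1.53833086e-02, -3.26064969e-05]), 'position': array([ 0.18459503, -0.59710696,  0.22256758]), 'tool_rot': array([-9.00025292e+01,  5.38859977e-04,  1.71788749e+01]), 'force': array([-0.76485278,  0.13654424, -1.39014022]), 'wrist_torque': array([ 0.05958571, -0.00046248, -0.05035885]), 'opening': 1.0003515910918093}
```

View pics/side0.png

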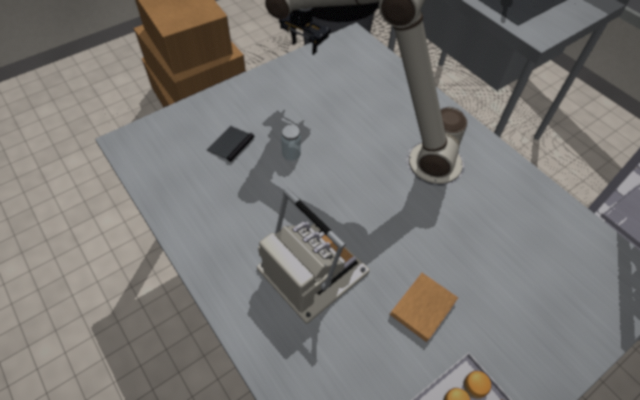

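View pics/top0.png

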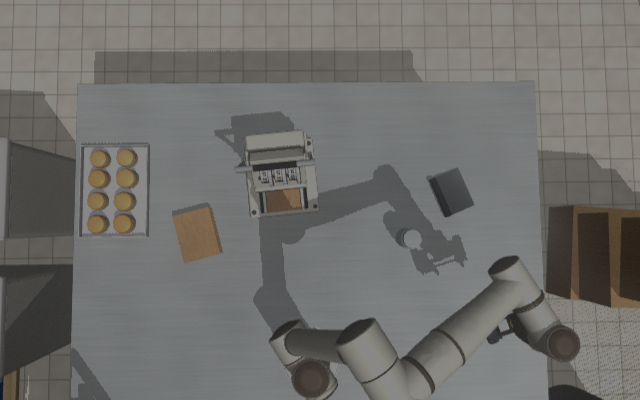

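Run:
```python
import cv2
a=cv2.imread('pics/side0.png')[120:270,240:400]; cv2.imwrite('pics/side0z.png',cv2.resize(a,None,fx=4,fy=4,interpolation=cv2.INTER_CUBIC)[:600])
a=cv2.imread('pics/top0.png')[80:230,200:360]; cv2.imwrite('pics/top0z.png',cv2.resize(a,None,fx=4,fy=4,interpolation=cv2.INTER_CUBIC)[:600])
```

```text
(no output)
```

View pics/side0z.png

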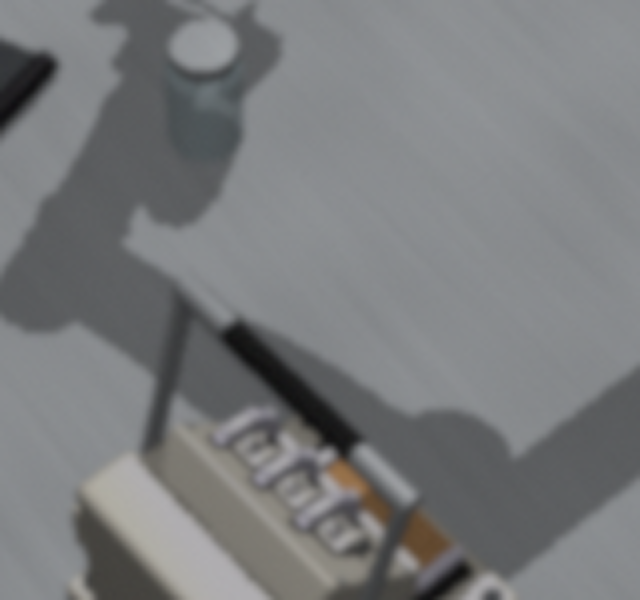

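View pics/top0z.png

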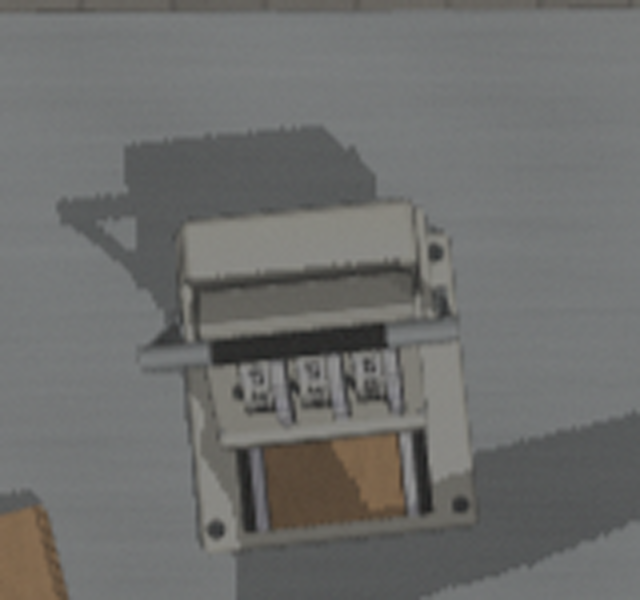

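```bash
cat >> h.py <<'E'
def cam(p): return np.array(p['position']), R.from_euler('xyz',p['orientation'],degrees=True).as_matrix()
def proj(p,X):
    c,M=cam(p); q=(np.atleast_2d(X)-c)@M
    return np.c_[p['cx']+p['fx']*q[:,0]/-q[:,2], p['cy']-p['fy']*q[:,1]/-q[:,2]]
def back(p,uv,z):
    c,M=cam(p); d=M@np.array([(uv[0]-p['cx'])/p['fx'],-(uv[1]-p['cy'])/p['fy'],-1]); return c+d*(z-c[2])/d[2]
E
python3 - <<'E'
from h import *
import pickle
P={n:env.grab_frame(n) for n in('top','side')}
pickle.dump(P,open('P.pkl','wb'))
t=P['top']['image'][105:225,225:335]; s=P['side']['image'][180:325,245:380]
cv2.imwrite('pics/tz.png',cv2.resize(t,None,fx=5,fy=5,interpolation=cv2.INTER_LANCZOS4))
cv2.imwrite('pics/sz.png',cv2.resize(s,None,fx=4,fy=4,interpolation=cv2.INTER_LANCZOS4))
E
```

```text
(no output)
```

View pics/tz.png

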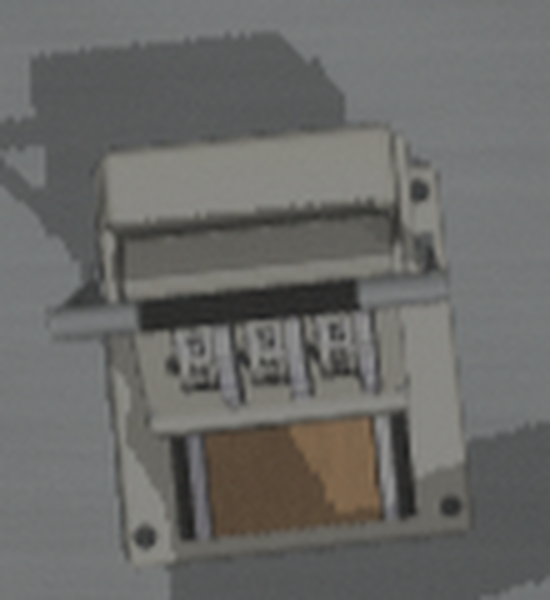

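View pics/sz.png

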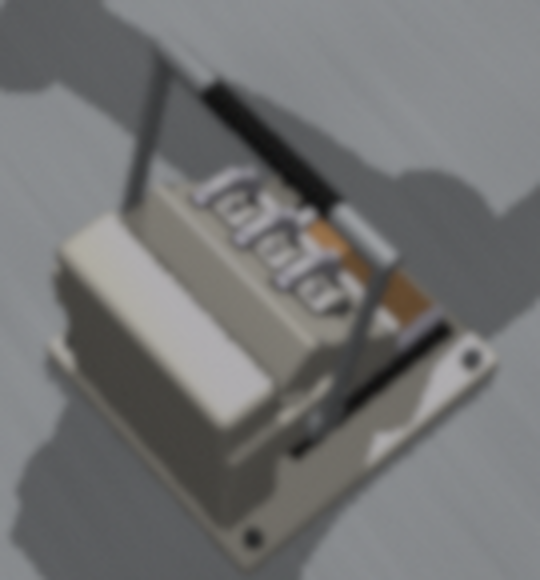

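```bash
cat > fit.py <<'E'
from h import *
import pickle
from scipy.optimize import least_squares
P=pickle.load(open('P.pkl','rb'))
T=lambda u,v:((u+.5)/5-.5+225,(v+.5)/5-.5+105); S=lambda u,v:((u+.5)/4-.5+245,(v+.5)/4-.5+180)
obs=[('top',(0,0,.32),T(248,304)),('top',(-.135,.125,0),T(131,566)),('top',(-.135,-.125,0.0),T(470,528)),
('side',(0,0,.32),S(270,145)),('side',(.135,-.125,0),S(47,350)),('side',(.135,.125,0),S(247,571)),('side',(-.135,.125,0),S(497,368))]
def W(p,X):
    c,s=np.cos(p[2]),np.sin(p[2]); X=np.atleast_2d(X); return np.c_[p[0]+c*X[:,0]-s*X[:,1],p[1]+s*X[:,0]+c*X[:,1],X[:,2]]
def res(p): return np.concatenate([proj(P[n],W(p,X))[0]-uv for n,X,uv in obs])
def res2(p):
    r=res(p)
    a,b=proj(P['top'],W(p,[[0,.13,.32],[0,-.13,.32]])); d=b-a
    return np.r_[r,(np.arctan2(d[1],d[0])-np.arctan2(-37,400))*60]
if __name__=='__main__':
    r=least_squares(res2,[.64,.1,.1],loss='soft_l1'); print(r.x,np.degrees(r.x[2])); print(np.round(r.fun,2))
    for (n,X,uv) in obs:
        q=back(P[n],uv,X[2]); 
        print(n,X,np.round(q-W(r.x,X)[0],4))
    np.save('pose.npy',r.x)
    for n in P:
        im=cv2.resize(P[n]['image'],None,fx=5,fy=5,interpolation=cv2.INTER_CUBIC)
        def ln(pts,col):
            q=proj(P[n],W(r.x,pts)); q=((q+.5)*5-.5).astype(int); cv2.polylines(im,[q.reshape(-1,1,2)],False,col,1)
        ln([[a,b,0] for a,b in((.135,.125),(-.135,.125),(-.135,-.125),(.135,-.125),(.135,.125))],(0,0,255))
        ln([[0,.108,.32],[0,-.108,.32]],(0,255,0))
        for y in(.028,-.018,-.064):
            th=np.radians(np.arange(-20,100,5)); ln(np.c_[-.045*np.sin(th),0*th+y,.155+.045*np.cos(th)],(255,255,0))
            ln(np.c_[-.029*np.sin(th),0*th+y+.031,.155+.029*np.cos(th)],(255,0,255))
        c=proj(P[n],W(r.x,[0,0,.15]))[0]*5; c=c.astype(int)
        cv2.imwrite(f'pics/ov_{n}.png',im[max(0,c[1]-250):c[1]+340,c[0]-300:c[0]+300])
E
python3 fit.py
```

```text
[0.64075383 0.09571662 0.08873035] 5.083874343534309
[ 0.89  2.58  0.15  0.98  0.93  1.74  1.1   0.41 -1.57  1.04 -1.52  2.6
 -0.3   0.74 -0.26]
top (0, 0, 0.32) [0.0077 0.0026 0.    ]
top (-0.135, 0.125, 0) [0.0036 0.0005 0.    ]
top (-0.135, -0.125, 0.0) [0.0064 0.0033 0.    ]
side (0, 0, 0.32) [ 0.0016 -0.0028  0.    ]
side (0.135, -0.125, 0) [-0.0061 -0.0002  0.    ]
side (0.135, 0.125, 0) [-0.0084 -0.004   0.    ]
side (-0.135, 0.125, 0) [-0.0025 -0.0015  0.    ]
```

```bash
ls pics
```

```text
ov_side.png
ov_top.png
side0.png
side0z.png
sz.png
top0.png
top0z.png
tz.png
```

View pics/ov_top.png

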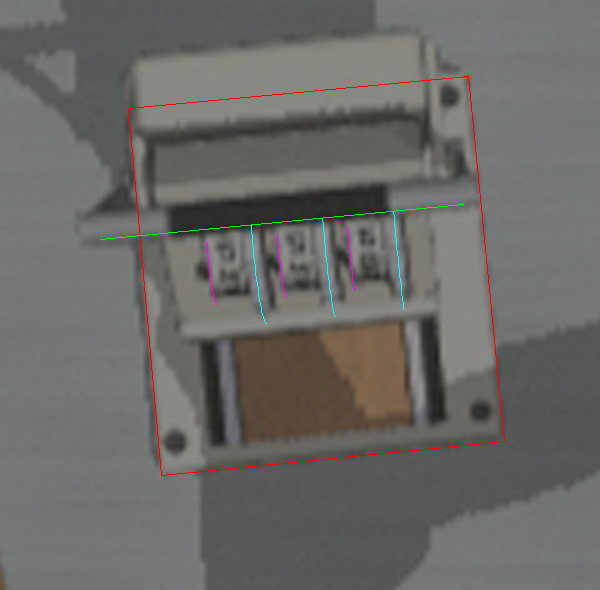

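View pics/ov_side.png

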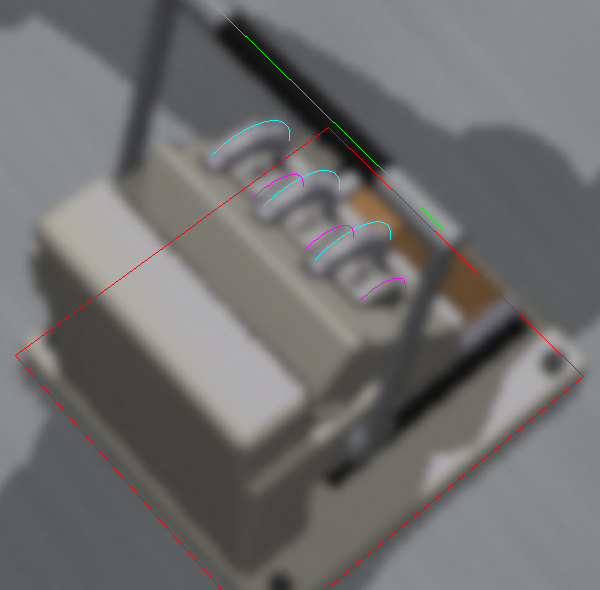

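```bash
cat > unroll.py <<'E'
from fit import *
import sys
def unroll(p,pose,y,dx=(0,0),th0=-60,th1=100,res=10):
    th=np.radians(np.arange(th0,th1,.5)); yy=np.linspace(.036,-.012,48*res//2)+y
    TH,Y=np.meshgrid(th,yy,indexing='ij')
    X=np.c_[-.029*np.sin(TH.ravel()),Y.ravel(),.155+.029*np.cos(TH.ravel())]
    q=proj(p,W(pose,X))+dx
    m=q.reshape(TH.shape+(2,)).astype(np.float32)
    o=cv2.remap(p['image'],m[...,0],m[...,1],cv2.INTER_CUBIC)
    for t in(9,45,81,-27): 
        k=int((t-th0)*2); o[k,:6]=(0,0,255)
    return o
if __name__=='__main__':
    P={n:env.grab_frame(n) for n in('top','side')}
    pose=np.load('pose.npy')
    for n in P:
        im=np.hstack([unroll(P[n],pose,y) for y in(.028,-.018,-.064)])
        im=cv2.normalize(im,None,0,255,cv2.NORM_MINMAX)
        cv2.imwrite(f'pics/un_{n}.png',im)
E
python3 unroll.py
python3 - <<'E'
import cv2
a=cv2.imread('pics/top0.png')[158:190,240:320]
a=cv2.normalize(a,None,0,255,cv2.NORM_MINMAX)
cv2.imwrite('pics/w1.png',cv2.resize(a,None,fx=10,fy=14,interpolation=cv2.INTER_CUBIC))
E
```

```text
(no output)
```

View pics/un_top.png

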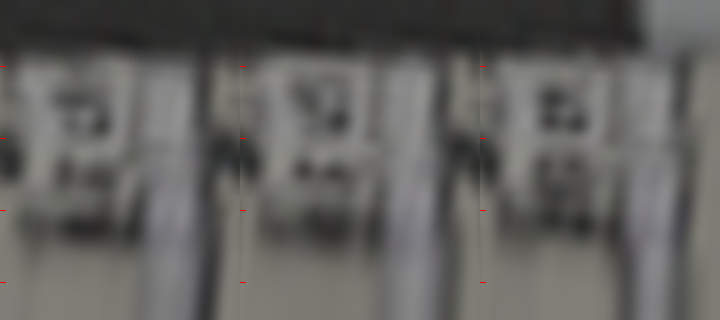

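View pics/w1.png

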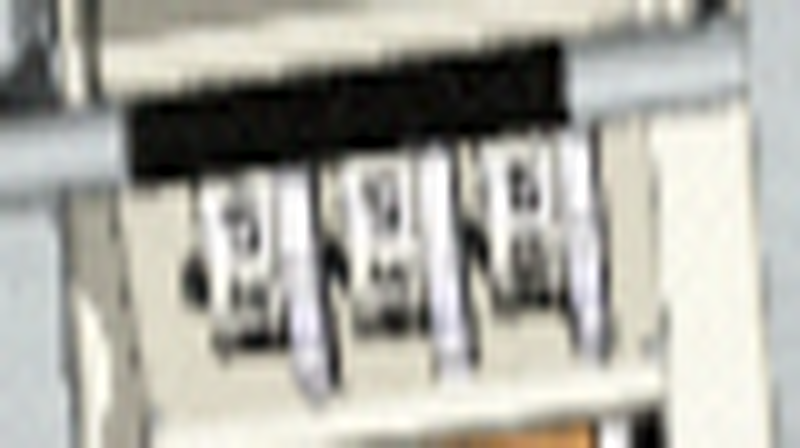

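View pics/un_side.png

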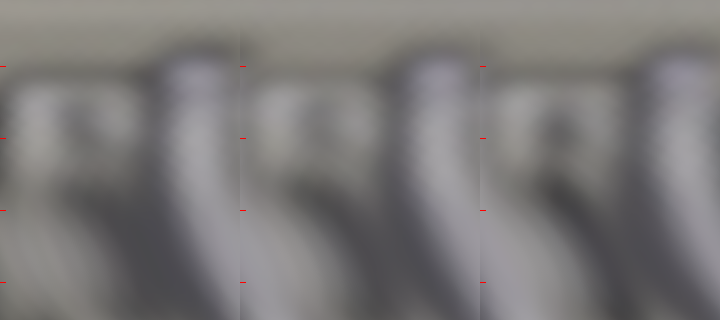

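```bash
cat > un2.py <<'E'
from unroll import *
def view(f,dx=None,n=4):
    pose=np.load('pose.npy').copy(); pose[0]+=.0045
    ps=[env.grab_frame('top') for _ in range(n)]
    p=dict(ps[0]); p['image']=np.mean([q['image'] for q in ps],0).astype(np.float32)
    bar=np.array([ -.9,-1.2]) if dx is None else np.array(dx)
    im=[unroll(p,pose,y,bar,-20,100) for y in(.028,-.018,-.064)]
    im=np.hstack(im); g=im.mean(2); g=np.clip((g-40)/(190-40)*255,0,255).astype(np.uint8)
    cv2.imwrite('pics/'+f+'.png',cv2.resize(g,None,fx=1.1,fy=2.2,interpolation=cv2.INTER_CUBIC)); return p
if __name__=='__main__':
    import sys
    p=view(sys.argv[1]); np.save('topavg.npy',p['image'])
E
python3 un2.py u2
```

```text
(no output)
```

View pics/u2.png

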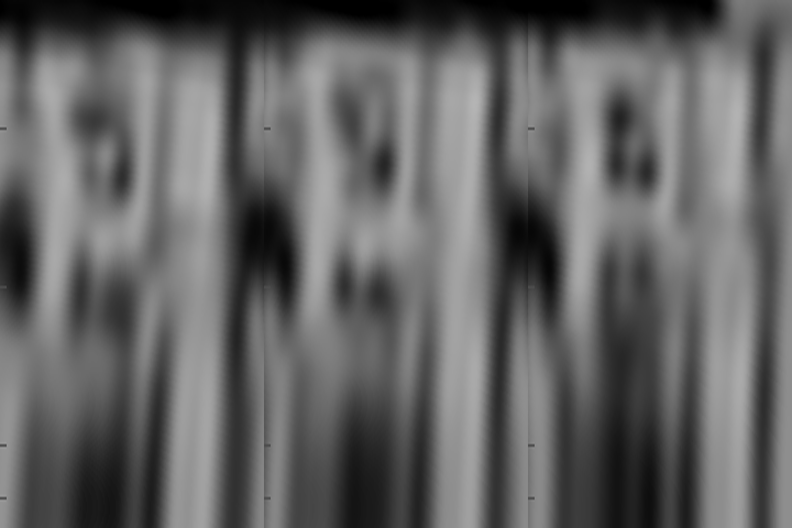

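```bash
cat > tm.py <<'E'
from unroll import *
pose=np.load('pose.npy').copy(); pose[0]+=.0045
def patches(p,c,dx=(-.9,-1.2)):
    out=[]
    for y in(.028,-.018,-.064):
        o=unroll(p,pose,y,np.array(dx),-20,100).astype(np.float32).mean(2)  # rows .5deg=.253mm; cols .2mm
        r=o[int((c-18+20)*2):int((c+18+20)*2), 25:155]  # y from +31 to +5
        out.append(cv2.resize(r,(130,int(r.shape[0]*.253/.2))))
    return out
fonts=[cv2.FONT_HERSHEY_SIMPLEX,cv2.FONT_HERSHEY_DUPLEX,cv2.FONT_HERSHEY_PLAIN]
def score(P_,fy=1.0,dbg=False):
    best={}
    h,w=P_.shape
    for d in range(10):
        for f in fonts:
            for H in(45,55,65):
                for asp in(.8,1.0,1.2):
                    for tk in(8,13):
                        s=4; t=np.zeros((260,260),np.uint8)
                        (tw,th),_=cv2.getTextSize(str(d),f,1,1); sc=150/th
                        cv2.putText(t,str(d),(130-int(tw*sc/2),205),f,sc,255,max(2,int(tk*150/H)))
                        M=np.float32([[asp*H/150,0,w/2-130*asp*H/150],[0,H/150,h/2-130*H/150]])
                        tt=cv2.warpAffine(t,M,(w,h)).astype(np.float32)
                        tt=cv2.GaussianBlur(tt,(0,0),10,sigmaY=10*fy)
                        # crop central part of template, search
                        m=22; T=tt[m:-m,m:-m]
                        r=cv2.matchTemplate(-P_.astype(np.float32),T,cv2.TM_CCOEFF_NORMED).max()
                        best[d]=max(best.get(d,-1),r)
    return sorted(((round(float(v),3),k) for k,v in best.items()),reverse=True)[:5]
if __name__=='__main__':
    p=env.grab_frame('top'); p['image']=np.load('topavg.npy')
    for c in(11,47):
        for q in patches(p,c): print(c,score(q,1.0 if c<20 else 1.4))
E
python3 tm.py
```

```text
11 [(0.936, 6), (0.935, 5), (0.933, 4), (0.917, 8), (0.905, 0)]
11 [(0.916, 9), (0.896, 6), (0.875, 3), (0.861, 0), (0.848, 7)]
11 [(0.948, 6), (0.921, 5), (0.919, 0), (0.913, 8), (0.908, 4)]
47 [(0.909, 8), (0.878, 9), (0.862, 0), (0.83, 5), (0.811, 6)]
47 [(0.852, 9), (0.842, 8), (0.821, 5), (0.814, 0), (0.792, 3)]
47 [(0.931, 6), (0.928, 0), (0.927, 9), (0.917, 8), (0.889, 2)]
```

```bash
cat >> h.py <<'E'
pose=np.load('pose.npy').copy(); pose[0]+=.0045
try: pose[:2]+=np.load('corr.npy')
except Exception: pass
YAW=pose[2]
def W(X,p=None):
    p=pose if p is None else p
    c,s=np.cos(p[2]),np.sin(p[2]); X=np.atleast_2d(X); return np.c_[p[0]+c*X[:,0]-s*X[:,1],p[1]+s*X[:,0]+c*X[:,1],X[:,2]]
def ori(phi,sgn=1):
    f=np.radians(phi); y=np.array([np.sin(f),0,-np.cos(f)]); z=np.array([0,sgn*1.,0]); x=np.cross(y,z)
    M=R.from_euler('z',YAW).as_matrix()@np.c_[x,y,z]
    return R.from_matrix(M).as_euler('xyz',degrees=True)
def tp(y,r,th,dz=0):
    t=np.radians(th); return W([-r*np.sin(t),y,.155+r*np.cos(t)+dz])[0]
HUB=dict(left=.028,middle=-.018,right=-.064)
SG=1
E
python3 - <<'E'
from h import *
for sg in(1,-1):
    for y in (.028,-.064):
        for r,th,ph in((.12,45,45),(.033,65,65),(.033,25,30),(.033,20,30)):
            q=env.inverse_kinematics(tp(y,r,th),ori(ph,sg)); print(sg,y,th,ph,None if q is None else np.round(q,1))
E
```

```text
1 0.028 45 45 None
1 0.028 65 65 [  -9.2   17.7  -44.7 -158.9  -38.6   79.4]
1 0.028 25 30 [  25.6   12.8  -39.5   47.6  -13.7 -154.7]
1 0.028 20 30 [  25.8   13.   -38.8   46.3  -14.2 -153.6]
1 -0.064 45 45 None
1 -0.064 65 65 [ -19.4   16.5  -37.3 -138.   -34.1   64.2]
1 -0.064 25 30 [  18.9   12.7  -35.    28.2  -14.7 -129.4]
1 -0.064 20 30 [  19.    12.9  -34.4   27.4  -15.1 -128.7]
-1 0.028 45 45 None
-1 0.028 65 65 [  -9.2   17.7  -44.7 -158.9  -38.6 -100.6]
-1 0.028 25 30 [ 25.6  12.8 -39.5  47.6 -13.7  25.3]
-1 0.028 20 30 [ 25.8  13.  -38.8  46.3 -14.2  26.4]
-1 -0.064 45 45 None
-1 -0.064 65 65 [ -19.4   16.5  -37.3 -138.   -34.1 -115.8]
-1 -0.064 25 30 [ 18.9  12.7 -35.   28.2 -14.7  50.6]
-1 -0.064 20 30 [ 19.   12.9 -34.4  27.4 -15.1  51.3]
```

Run:
```python
from h import *
for y in (.028,-.018,-.064):
  for ph in (22,25,28,31,34,37,40):
    o=[]
    for r,th in((.036,60),(.036,10),(.1,60),(.1,30)):
        q=env.inverse_kinematics(tp(y,r,th),ori(ph,-1)); o.append('None' if q is None else ' '.join('%.0f'%v for v in q))
    print(y,ph,o)
```

```text
0.028 22 ['30 15 -29 19 -28 50', '29 16 -23 17 -32 54', '33 7 -33 19 -32 47', '31 9 -24 15 -38 53']
0.028 25 ['29 14 -33 27 -22 42', '29 15 -27 23 -26 48', '33 6 -37 26 -26 41', '31 8 -28 20 -33 49']
0.028 28 ['27 13 -40 42 -15 29', '28 14 -33 32 -20 39', '32 5 -42 36 -21 32', '31 7 -32 26 -28 43']
0.028 31 ['None', '25 13 -40 51 -13 23', '28 4 -48 54 -14 17', '31 6 -37 35 -23 35']
0.028 34 ['None', 'None', 'None', '28 5 -43 50 -16 22']
0.028 37 ['None', 'None', 'None', 'None']
0.028 40 ['None', 'None', 'None', 'None']
-0.018 22 ['25 14 -28 16 -28 57', '24 16 -22 14 -32 61', '28 7 -32 16 -31 55', '26 9 -23 13 -38 60']
-0.018 25 ['25 13 -32 22 -22 51', '24 15 -27 18 -26 56', '28 6 -36 22 -26 50', '26 7 -27 16 -33 57']
-0.018 28 ['24 12 -38 35 -15 40', '24 14 -31 26 -20 48', '27 5 -41 30 -20 42', '27 6 -31 22 -28 52']
-0.018 31 ['None', '21 13 -38 42 -12 34', '24 4 -47 46 -13 28', '26 5 -36 29 -22 44']
-0.018 34 ['None', 'None', 'None', '24 4 -42 42 -15 33']
-0.018 37 ['None', 'None', 'None', 'None']
-0.018 40 ['None', 'None', 'None', 'None']
-0.064 22 ['20 14 -26 12 -28 66', '20 16 -21 10 -32 68', '22 7 -31 12 -32 64', '21 9 -22 9 -38 68']
-0.064 25 ['20 13 -30 17 -23 61', '20 15 -25 14 -27 64', '22 6 -35 16 -26 60', '21 7 -26 12 -33 65']
-0.064 28 ['20 12 -36 25 -16 53', '20 14 -29 19 -21 59', '22 5 -39 23 -21 53', '21 6 -29 16 -28 61']
-0.064 31 ['None', '18 13 -35 30 -14 49', '20 4 -45 35 -14 43', '21 5 -34 22 -23 56']
-0.064 34 ['None', 'None', 'None', '20 4 -39 32 -16 47']
-0.064 37 ['None', 'None', 'None', 'None']
-0.064 40 ['None', 'None', 'None', 'None']
```

```bash
cat >> h.py <<'E'
SG=-1; PH=26
def pos(y,r,th,back=0,ph=PH):
    t=np.radians(th); f=np.radians(ph)
    return W([-r*np.sin(t)-back*np.sin(f),y,.155+r*np.cos(t)+back*np.cos(f)])[0]
def st():
    s=env.read_state(); print('t',round(s['clock'],2),np.round(s['position'],4),np.round(s['tool_rot'],1),'F',np.round(s['force'],1),'op',round(s['opening'],3)); return s
E
python3 - <<'E'
from h import *
env.goto([.36,-.25,.42],ori(PH,SG)); st()
env.goto(pos(-.018,.036,58,.07),ori(PH,SG)); env.gripper_to(0.39); s=st()
for n in('top','side'):
    p=env.grab_frame(n); print(n,proj(p,s['position']))
    im=p['image']; c=proj(p,s['position'])[0].astype(int)
    z=cv2.resize(im[c[1]-45:c[1]+45,c[0]-60:c[0]+60],None,fx=6,fy=6,interpolation=cv2.INTER_CUBIC)
    cv2.imwrite(f'pics/a_{n}.png',z)
E
```

```text
t 3.57 [ 0.36   -0.2502  0.4197] [ -90.   26. -175.] F [ 0.4 -0.7 -0.8] op 0.997
t 6.27 [0.5859 0.0724 0.237 ] [ -90.    26.  -174.9] F [0.4 0.1 0. ] op 0.389
top [[284.66054221 188.52021796]]
side [[323.43058365 217.21928587]]
```

View pics/a_top.png

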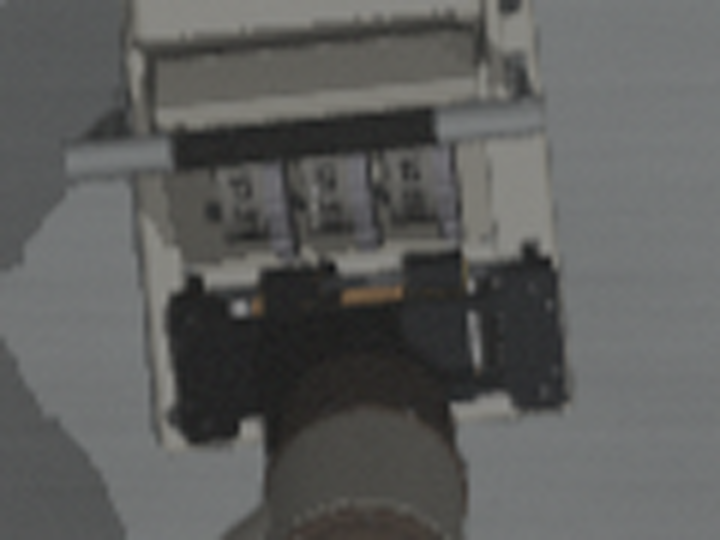

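View pics/a_side.png

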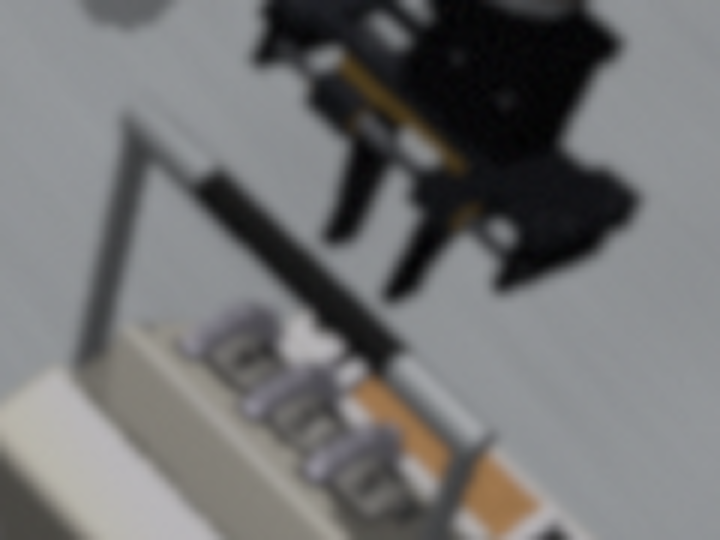

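Run:
```python
from h import *
env.gripper_to(0.0)
y=-.018; o=ori(PH,SG)
env.move_straight(W([-.068,y,.175])[0],None,rate=.15)
st()
hit=env.move_straight(W([-.030,y,.175])[0],None,rate=.02,force_limit=3); s=st()
p=W([0,0,0])[0]; d=R.from_euler('z',-YAW).apply(s['position']-p); print(hit,'coder-frame TCP',d)
cx=d[0]+.0095*np.cos(np.radians(26)); cz=d[2]+.0095*np.sin(np.radians(26)); print('corner',cx,cz,'expected x',-np.sqrt(.0435**2-(cz-.155)**2))
env.move_straight(W([-.068,y,.175])[0],None,rate=.15); st()
```

```text
t 7.79 [0.5797 0.0719 0.1755] [ -90.    26.  -174.9] F [ 0.4 -0.1  0.7] op 0.006
t 9.05 [0.6052 0.0739 0.1745] [ -90.    25.9 -174.9] F [-2.4  0.9  2.7] op 0.007
True coder-frame TCP [-0.04179124 -0.01815609  0.17446596]
corner -0.03325269467015629 0.17863048576077756 expected x -0.0365219131852329
t 9.38 [0.5788 0.0717 0.1751] [ -90.    25.9 -174.9] F [ 1.1  0.1 -0.8] op 0.003
```

```bash
python3 - <<'E'
import numpy as np
np.save('corr.npy',[.0033,.0022])
E
cat >> h.py <<'E'
def fc(s): return R.from_euler('z',-YAW).apply(s['force'])
E
python3 - <<'E'
from h import *
y=-.018
env.gripper_to(0.39)
env.goto(pos(y,.036,56,.05),ori(PH,SG))
print(env.move_straight(pos(y,.036,56),None,rate=.1,force_limit=8)); s=st()
for n in('top','side'):
    p=env.grab_frame(n); c=proj(p,s['position'])[0].astype(int); im=p['image']
    cv2.imwrite(f'pics/b_{n}.png',cv2.resize(im[c[1]-45:c[1]+45,c[0]-60:c[0]+60],None,fx=6,fy=6,interpolation=cv2.INTER_CUBIC))
E
```

```text
False
t 11.19 [0.6202 0.0771 0.1747] [ -90.    26.  -174.9] F [-0.   0.2  0.5] op 0.391
```

View pics/b_top.png

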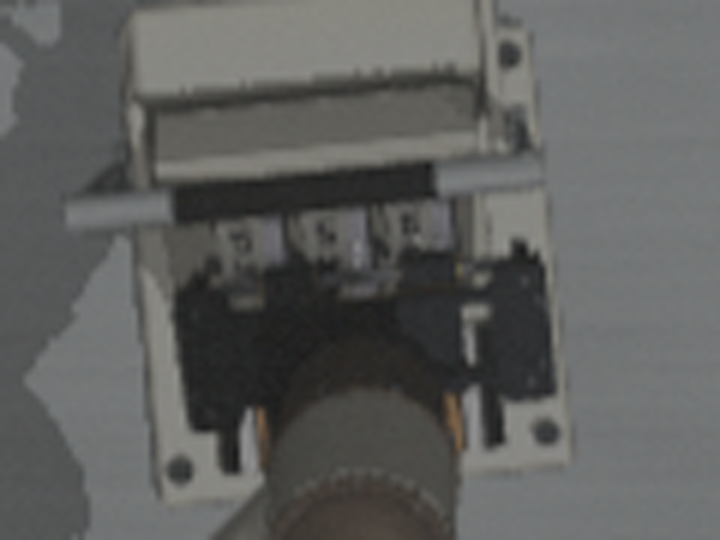

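View pics/b_side.png

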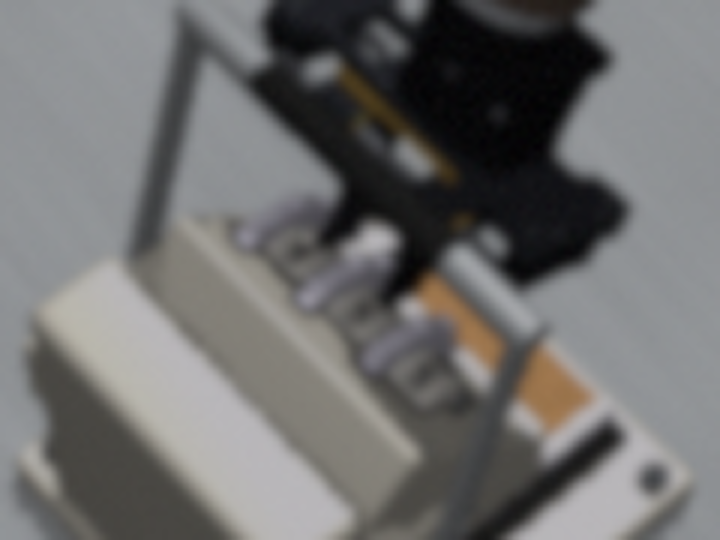

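Run:
```python
from h import *
env.gripper_to(0.0,8); s=st(); print('coder F',np.round(fc(s),1), s['opening']*.087)
```

```text
t 11.84 [0.6208 0.0791 0.1758] [ -90.1   26.1 -174.8] F [-4.1  5.9  1.8] op 0.113
coder F [-3.6  6.3  1.8] 0.009807732255886287
```

```bash
python3 - <<'E'
import numpy as np
np.save('corr.npy',[.0033,.0042])
E
cat >> h.py <<'E'
def stroke(y,a,b,r=.036,n=6,rate=.06):
    for th in np.linspace(a,b,n+1)[1:]:
        env.move_straight(pos(y,r,th),None,rate=rate)
E
python3 - <<'E'
from h import *
y=-.018
env.move_straight(pos(y,.036,56),None,rate=.05); s=st(); print(np.round(fc(s),1))
for th in (49,42,35,28,21,17):
    env.move_straight(pos(y,.036,th),None,rate=.06); s=env.read_state(); print(th,round(s['clock'],2),np.round(fc(s),1),round(s['opening'],3))
E
```

```text
t 12.09 [0.6205 0.0793 0.1755] [ -90.    26.  -174.9] F [-1.   0.4  2. ] op 0.122
[-0.9  0.5  2. ]
49 12.34 [-1.9  1.1 -1.2] 0.115
42 12.59 [-0.9  1.2 -3.2] 0.115
35 12.84 [ 1.9  0.5 -4.6] 0.116
28 13.09 [ 3.  -0.1 -6.2] 0.113
21 13.34 [ 3.2  0.1 -4.6] 0.109
17 13.59 [ 2.6 -0.9 -3.3] 0.114
```

```bash
cat > view2.py <<'E'
from h import *
import sys
def look(f,dx=(0,0)):
    ps=[env.grab_frame('top') for _ in range(2)]
    p=dict(ps[0]); p['image']=np.mean([q['image'] for q in ps],0).astype(np.float32)
    out=[]
    for y in(.028,-.018,-.064):
        th=np.radians(np.arange(-20,70,.5)); yy=np.linspace(.036,-.012,240)+y
        TH,Y=np.meshgrid(th,yy,indexing='ij')
        X=np.c_[-.029*np.sin(TH.ravel()),Y.ravel(),.155+.029*np.cos(TH.ravel())]
        m=(proj(p,W(X))+dx).reshape(TH.shape+(2,)).astype(np.float32)
        out.append(cv2.remap(p['image'],m[...,0],m[...,1],cv2.INTER_CUBIC).mean(2))
    np.save('look_'+f+'.npy',out)
    g=np.hstack(out); g=np.clip((g-40)/150*255,0,255).astype(np.uint8)
    cv2.imwrite('pics/'+f+'.png',cv2.resize(g,None,fx=1.1,fy=2.2,interpolation=cv2.INTER_CUBIC))
E
python3 - <<'E'
from view2 import *
env.gripper_to(0.39)
y=-.018
env.move_straight(pos(y,.036,17,.03),None,rate=.15)
env.move_straight(pos(y,.036,56,.075),None,rate=.2)
st(); look('v1')
E
```

```text
t 15.06 [0.5874 0.0765 0.2424] [ -90.    26.  -174.9] F [-0.1 -0.  -0.7] op 0.394
```

View pics/v1.png

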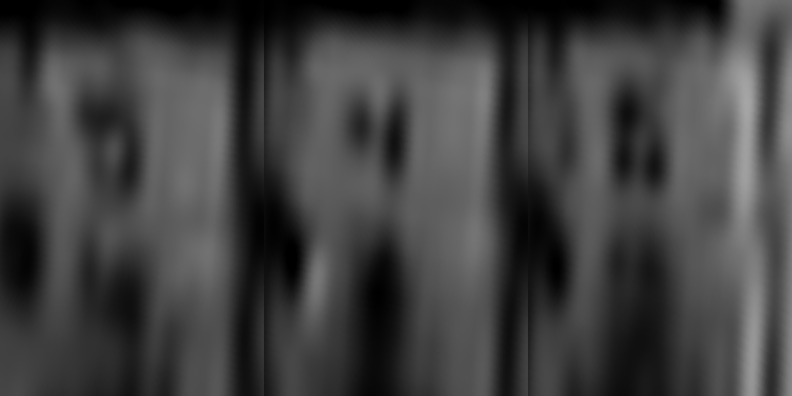

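```bash
cat >> h.py <<'E'
def fwd(y,a=17,b=56,back=.02,n=5,rate=.08):
    env.move_straight(pos(y,.036,a,back),None,rate=.25)
    h=env.move_straight(pos(y,.036,a),None,rate=.12,force_limit=12)
    env.gripper_to(0.0,8); s=env.read_state(); print('hit',h,'grip',round(s['opening'],3),np.round(fc(s),1),end=' ')
    for th in np.linspace(a,b,n+1)[1:]:
        env.move_straight(pos(y,.036,th),None,rate=rate)
    s=env.read_state(); print('end',np.round(fc(s),1),round(s['opening'],3))
    env.gripper_to(0.36)
E
python3 - <<'E'
from view2 import *
y=-.018
fwd(y); look('m4'); env.move_straight(pos(y,.036,56,.02),None,rate=.2)
fwd(y); look('m5'); env.move_straight(pos(y,.036,56,.02),None,rate=.2)
st()
a=[cv2.imread(f'pics/{f}.png')[:,250:540] for f in('u2','v1','m4','m5')]
h=min(x.shape[0] for x in a); cv2.imwrite('pics/cmp1.png',cv2.resize(np.hstack([x[:h] for x in a]),None,fx=.68,fy=.8))
E
```

```text
hit False grip 0.113 [-1.7 -0.3  2.8] end [-4.7  1.4  1.6] 0.114
hit False grip 0.114 [-1.9 -0.9  1.4] end [-5.1  1.5  2.2] 0.115
t 22.08 [0.6124 0.0791 0.1945] [ -90.1   26.2 -174.9] F [ 1.2  0.2 -0.1] op 0.36
```

View pics/cmp1.png

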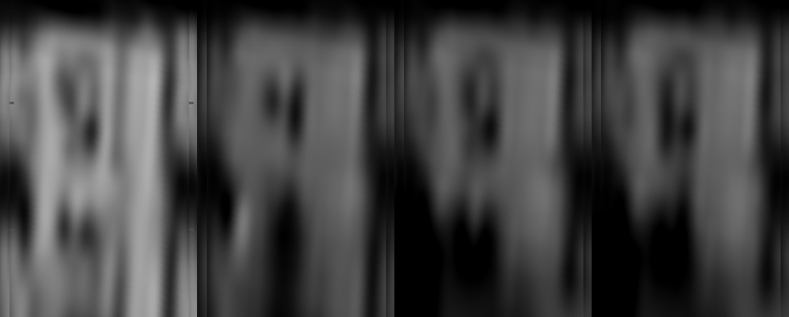

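Run:
```python
from view2 import *
y=-.018
fwd(y); look('m6'); env.move_straight(pos(y,.036,56,.02),None,rate=.2)
fwd(y); look('m7'); env.move_straight(pos(y,.036,56,.075),None,rate=.2)
look('m7b')
st()
ks=['v1','m4','m5','m6','m7','m7b']
a=[np.load(f'look_{k}.npy')[1] for k in ks]+[np.load('look_m7b.npy')[i] for i in(0,2)]
a=[cv2.normalize(x[18:105,30:150],None,0,255,cv2.NORM_MINMAX) for x in a]
cv2.imwrite('pics/cmp2.png',cv2.resize(np.hstack(a).astype(np.uint8),(800,300)))
```

```text
hit False grip 0.113 [-1.8 -0.2  1. ] end [-4.7  1.1  1.5] 0.11
hit False grip 0.112 [-0.1 -1.   3.1] end [-4.6  1.1  2.1] 0.114
t 29.23 [0.5871 0.0761 0.2409] [ -90.    25.9 -174.9] F [-0.3 -0.4 -0.2] op 0.359
```

View pics/cmp2.png

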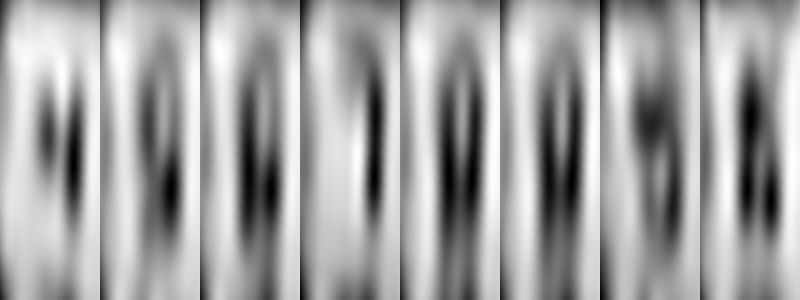

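View pics/m7b.png

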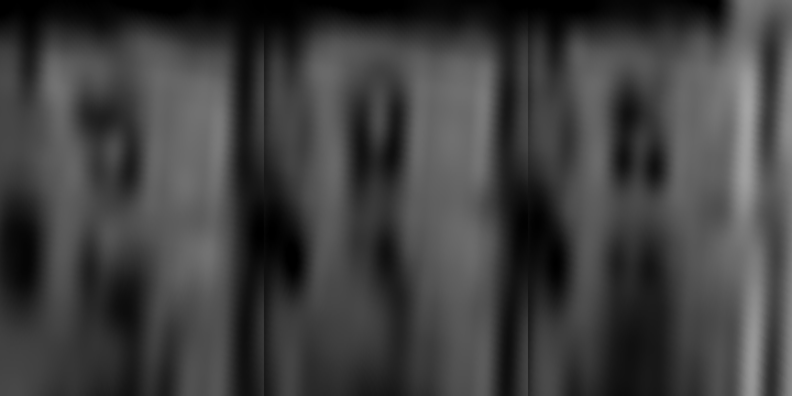

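```bash
cat >> h.py <<'E'
def bwd(y,a=56,b=17,back=.02,n=5,rate=.08,out=.06):
    env.move_straight(pos(y,.036,a,back),None,rate=.25)
    h=env.move_straight(pos(y,.036,a),None,rate=.12,force_limit=12)
    env.gripper_to(0.0,8); s=env.read_state(); print('hit',h,'grip',round(s['opening'],3),np.round(fc(s),1),end=' ')
    for th in np.linspace(a,b,n+1)[1:]:
        env.move_straight(pos(y,.036,th),None,rate=rate)
    s=env.read_state(); print('end',np.round(fc(s),1),round(s['opening'],3))
    env.gripper_to(0.36)
    env.move_straight(pos(y,.036,b,.02),None,rate=.2)
    env.move_straight(pos(y,.036,a,out),None,rate=.25)
E
python3 - <<'E'
from view2 import *
env.move_straight(pos(-.064,.036,56,.05),None,rate=.25)
bwd(-.064); look('r1'); 
env.move_straight(pos(.028,.036,56,.06),None,rate=.3)
bwd(.028); look('l1'); 
st()
ks=['v1','m4','m5','m6','m7']
a=[np.load(f'look_{k}.npy')[1] for k in ks]+[np.load('look_m7b.npy')[0],np.load('look_l1.npy')[0],np.load('look_m7b.npy')[2],np.load('look_r1.npy')[2],np.load('look_l1.npy')[2]]
a=[cv2.normalize(x[18:160,30:150],None,0,255,cv2.NORM_MINMAX) for x in a]
cv2.imwrite('pics/cmp3.png',cv2.resize(np.hstack(a).astype(np.uint8),(800,400)))
E
```

```text
hit False grip 0.113 [-2.1 -0.5  2.8] end [ 3.7 -0.8 -4.1] 0.115
hit False grip 0.116 [-1.6 -0.1  3.9] end [ 4.7 -0.6 -5.6] 0.11
t 37.53 [0.5903 0.1229 0.2284] [ -90.    26.  -174.9] F [ 0.2 -0.   0.2] op 0.361
```

View pics/cmp3.png

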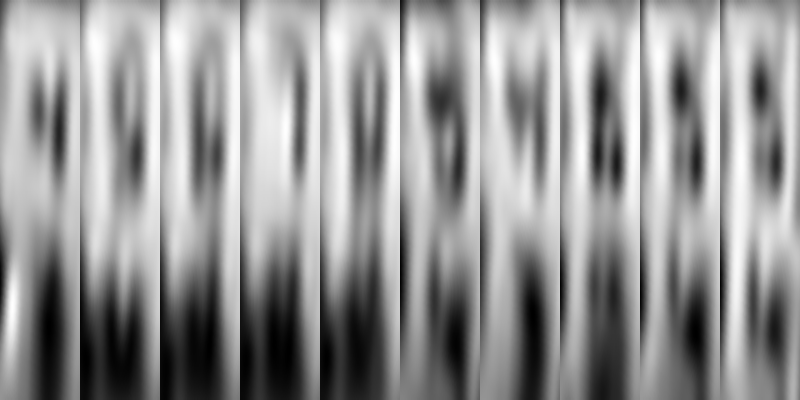

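View pics/l1.png

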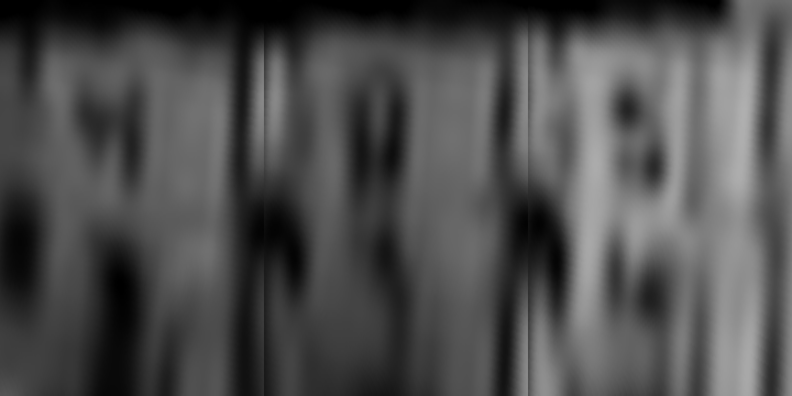

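Run:
```python
from view2 import *
bwd(.028,out=.09); look('l2'); st()
ps=env.grab_frame('top'); cv2.imwrite('pics/l2raw.png',cv2.resize(ps['image'][140:200,235:335],(800,480),interpolation=cv2.INTER_CUBIC))
```

```text
hit False grip 0.113 [-2.9 -0.4  2.7] end [ 2.9 -0.4 -5.1] 0.113
t 41.4 [0.5769 0.1215 0.2546] [ -90.    25.9 -174.9] F [-0.5 -0.5  0.3] op 0.361
```

View pics/l2.png

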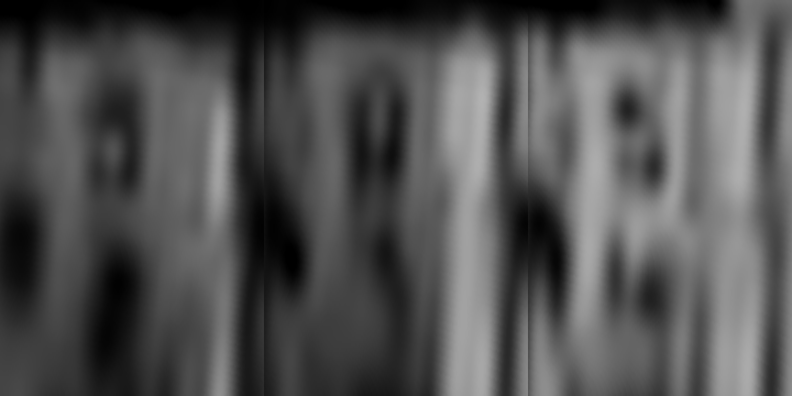

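View pics/l2raw.png

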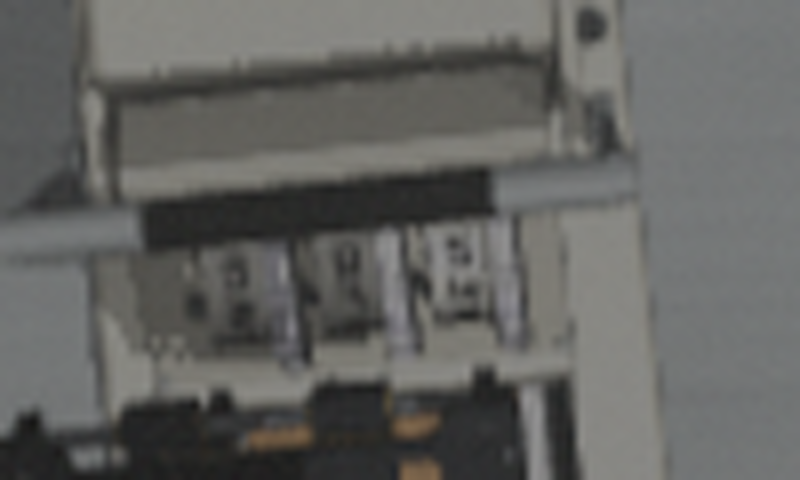

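```bash
cat >> h.py <<'E'
def barp(a,dz=0,dr=0):  # TCP for grasp pt at bar with lever angle a, tool down
    a0=np.arctan2(.180,-.045)+a; r=np.hypot(.045,.18)+dr
    return W([.045+r*np.cos(a0),0,.140+r*np.sin(a0)-.019+dz])[0]
def orib(sgn=1):
    y=np.array([0,0,-1.]); z=np.array([sgn*1.,0,0]); x=np.cross(y,z)
    return R.from_matrix(R.from_euler('z',YAW).as_matrix()@np.c_[x,y,z]).as_euler('xyz',degrees=True)
E
python3 - <<'E'
from h import *
for sg in(1,-1):
    for a,dz in((0,.1),(0,0),(.5,0),(1.08,0)):
        p=barp(a,dz); q=env.inverse_kinematics(p,orib(sg)); print(sg,a,np.round(p,3),None if q is None else np.round(q))
    print(np.round(env.inverse_kinematics(pos(.028,.036,56,.25),ori(PH,SG))))
E
```

```text
1 0 [0.649 0.1   0.401] [ 23.  22.  26.   0. -93. 162.]
1 0 [0.649 0.1   0.301] [ 23.  23.  13.   0. -80. 162.]
1 0.5 [0.568 0.093 0.257] [ 25.  16.  -3.   0. -71. 160.]
1 1.08 [0.514 0.088 0.166] [ 28.  15. -19.   0. -56. 158.]
[ 39.  -7. -19.  17. -57.  50.]
-1 0 [0.649 0.1   0.401] [ 23.  22.  26.   0. -93. -18.]
-1 0 [0.649 0.1   0.301] [ 23.  23.  13.   0. -80. -18.]
-1 0.5 [0.568 0.093 0.257] [ 25.  16.  -3.   0. -71. -20.]
-1 1.08 [0.514 0.088 0.166] [ 28.  15. -19.   0. -56. -22.]
[ 39.  -7. -19.  17. -57.  50.]
```

Run:
```python
from h import *
env.move_straight(pos(.028,.036,56,.25),None,rate=.4)
env.goto(barp(0,.12),orib(-1)); env.gripper_to(1.0); s=st()
for n in('top','side'):
    p=env.grab_frame(n); c=proj(p,W([0,0,.25])[0])[0].astype(int); im=p['image']
    cv2.imwrite(f'pics/c_{n}.png',cv2.resize(im[c[1]-50:c[1]+50,c[0]-60:c[0]+60],None,fx=5,fy=5,interpolation=cv2.INTER_CUBIC))
```

```text
t 44.22 [0.6486 0.0999 0.421 ] [-90.   -0.   95.1] F [0.5 0.5 0.4] op 0.998
```

View pics/c_side.png

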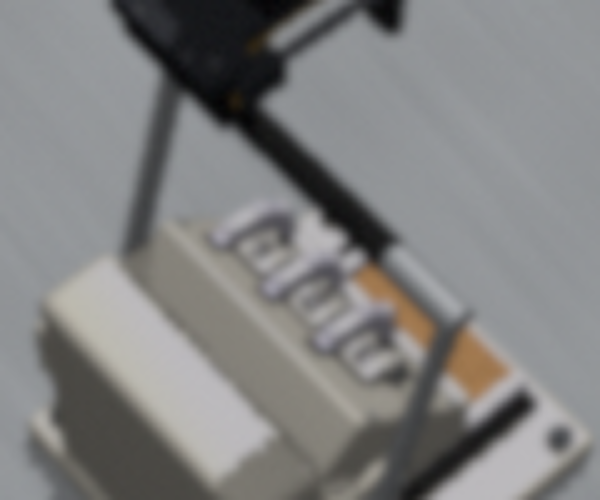

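Run:
```python
from h import *
print(env.move_straight(barp(0),None,rate=.12,force_limit=8))
env.gripper_to(0.0,30); s=st(); print(np.round(fc(s),1), s['opening']*87)
```

```text
False
t 46.58 [0.6468 0.0997 0.301 ] [-89.8   0.   95.1] F [-4.9  0.3  2. ] op 0.22
[-4.9  0.8  2. ] 19.126744801917276
```

Run:
```python
from h import *
for a in np.r_[np.linspace(0,1.05,9)[1:]]:
    env.move_straight(barp(a),None,rate=.1); s=env.read_state(); print(round(a,2),round(s['clock'],2),np.round(fc(s),1),round(s['opening']*87,1))
st()
```

```text
0.13 46.97 [ 2.7 -0.4  6. ] 18.9
0.26 47.36 [1.9 0.7 6.6] 19.1
0.39 47.75 [2.6 1.3 5.2] 18.9
0.52 48.14 [ 3.9 -0.9  2.9] 18.3
0.66 48.53 [ 5.1 -1.1  2.3] 18.9
0.79 48.92 [ 6.5 -2.   2.2] 18.8
0.92 49.32 [ 4.3 -1.6  4.7] 18.2
1.05 49.71 [ 4.  -1.4  6.1] 17.9
t 49.71 [0.5161 0.088  0.1722] [-90.    0.1  95.1] F [ 4.1 -1.   6.1] op 0.206
```

Run:
```python
from h import *
for a in(1.08,1.11,1.15):
    h=env.move_straight(barp(a),None,rate=.04,force_limit=15); s=env.read_state(); print(a,h,round(s['clock'],2),np.round(fc(s),1),round(s['opening']*87,1))
    if h: break
s=st(); d=R.from_euler('z',-YAW).apply(s['position']-W([0,0,0])[0]); print('grasp pt coder',d+[0,0,.019])
env.dwell(.2)
for n in('top','side'):
    p=env.grab_frame(n); c=proj(p,W([0,0,.2])[0])[0].astype(int); im=p['image']
    cv2.imwrite(f'pics/d_{n}.png',cv2.resize(im[c[1]-50:c[1]+60,c[0]-70:c[0]+60],None,fx=5,fy=5,interpolation=cv2.INTER_CUBIC))
```

```text
1.08 False 50.0 [ 2.4 -1.4  5.3] 17.6
1.11 True 50.24 [-0.9  0.6  6.1] 17.8
t 50.24 [0.5137 0.0877 0.1635] [-90.1   0.1  95.2] F [-1.   0.6  6.1] op 0.205
grasp pt coder [-0.13536664 -0.00021142  0.18248287]
```

View pics/d_side.png

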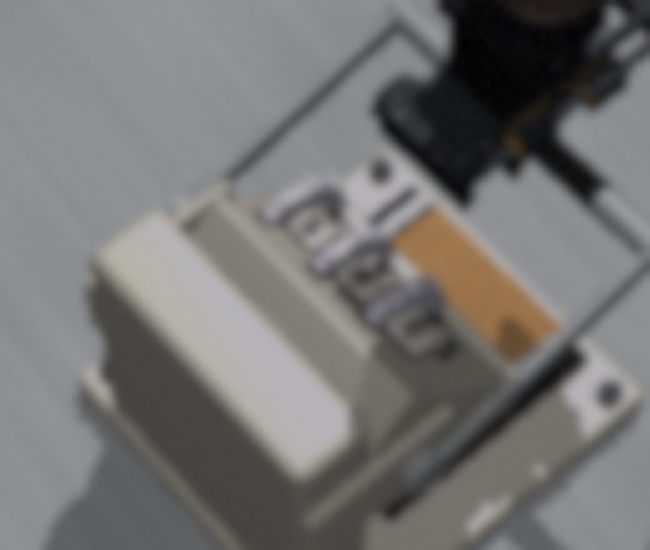

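Run:
```python
from h import *
p=env.grab_frame('side'); c=proj(p,W([0,0,.2])[0])[0].astype(int)
for d in env.search_frame(p,'lever_bar')[:2]: print(d['xyz'],d['score'])
im=cv2.resize(p['image'],None,fx=5,fy=5,interpolation=cv2.INTER_CUBIC)
for a,col in((.9,(255,0,0)),(.975,(0,255,255)),(1.05,(0,0,255))):
    a0=np.arctan2(.18,-.045)+a; r=.1855
    e=[[.045+r*np.cos(a0),y,.14+r*np.sin(a0)] for y in(.108,-.108)]
    q=(proj(p,W(e))*5).astype(int); cv2.polylines(im,[q.reshape(-1,1,2)],False,col,1)
c=c*5; cv2.imwrite('pics/e.png',im[c[1]-300:c[1]+300,c[0]-350:c[0]+400])
```

```text
[0.5555, 0.1482, 0.1811] 0.89
[0.6583, 0.1185, 0.1673] 0.44
```

View pics/e.png

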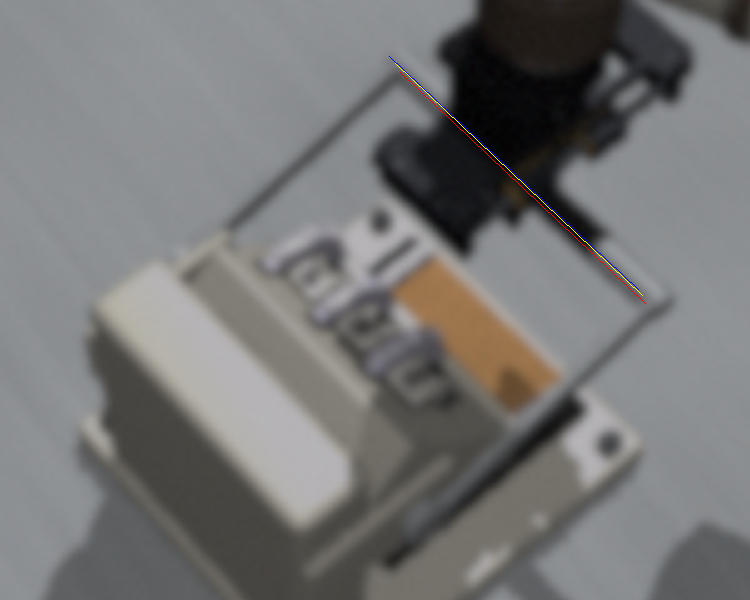

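Run:
```python
from h import *
env.gripper_to(0.0,60); s=st(); print(np.round(fc(s),1))
p0=s['position']
for k in range(1,5):
    h=env.move_straight(p0+[-.0005*k,0,-.004*k],None,rate=.05); s=env.read_state(); print(k,round(s['clock'],2),s['position'][2].round(4),np.round(fc(s),1),round(s['opening']*87,1))
    if abs(s['force'][2])>22: break
```

```text
t 50.86 [0.5137 0.0877 0.1634] [-90.1   0.1  95.2] F [-2.4  0.4  6.4] op 0.201
[-2.3  0.6  6.4]
1 51.11 0.1629 [-2.5  0.4 18.8] 16.7
2 51.36 0.1622 [-9.6  2.5 33.9] 17.3
```

Run:
```python
from h import *
env.dwell(.2)
for a in np.linspace(1.05,0,8):
    env.move_straight(barp(a,-.009),None,rate=.12); s=env.read_state(); print(round(a,2),round(s['clock'],2),np.round(fc(s),1),round(s['opening']*87,1))
env.gripper_to(.6); env.dwell(.3); st()
env.gripper_to(1.0)
env.move_straight(barp(0,.13),None,rate=.2); st()
env.goto([.45,-.1,.42],orib(-1)); env.dwell(.5); st()
from view2 import look
look('fin')
for n in('top','side'): cv2.imwrite(f'pics/f_{n}.png',env.grab_frame(n)['image'])
```

```text
1.05 51.81 [-3.7  1.5 10.2] 17.0
0.9 52.19 [-2.7  2.4  3.8] 17.1
0.75 52.58 [-2.9  0.4  3.3] 17.3
0.6 52.96 [-3.8 -0.7  4.9] 16.6
0.45 53.34 [-3.6 -3.2  2.6] 17.0
0.3 53.73 [-2.3 -5.8  1.9] 17.2
0.15 54.11 [-1.1 -5.4  0.6] 17.2
0.0 54.49 [-5.9 -5.3  0.2] 17.2
t 55.67 [0.6486 0.0999 0.292 ] [-90.5   0.   95.2] F [ 0.8  0.1 -0.2] op 0.598
t 57.38 [0.6482 0.1    0.4296] [-90.3  -0.   95.2] F [-0.4 -0.5  0.2] op 1.001
t 58.98 [ 0.4502 -0.0998  0.4199] [-90.    0.   95.1] F [-0.7 -0.6 -0.2] op 1.0
```

View pics/fin.png

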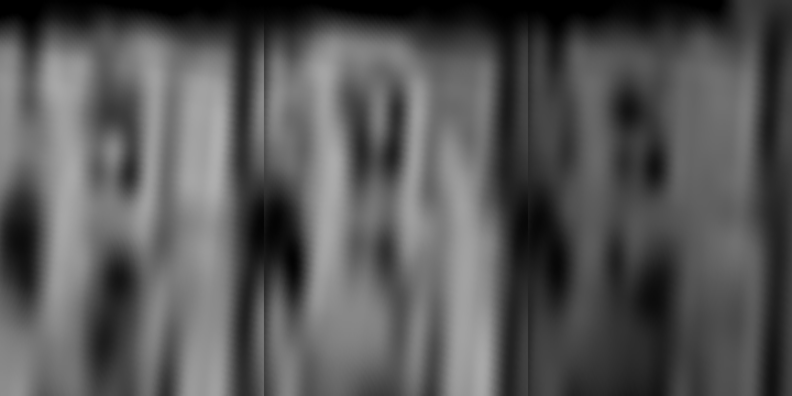

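View pics/f_top.png

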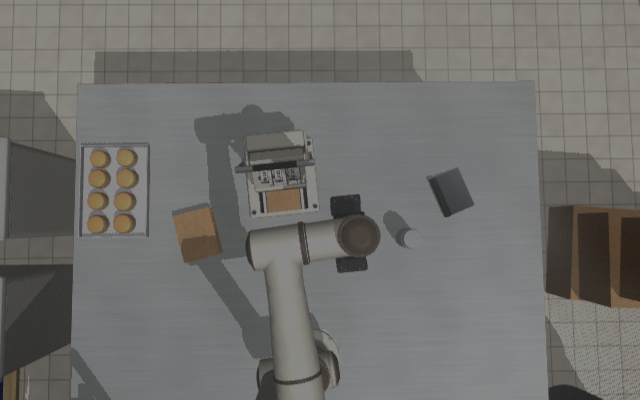

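View pics/f_side.png

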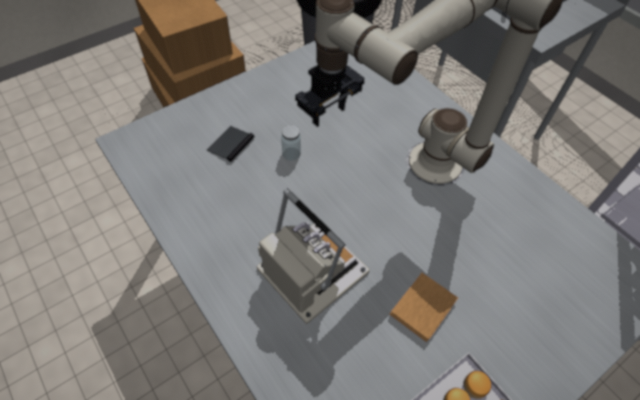

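The pictures show the bar back in its original place ((275,166) in the top view), the numerals 3, 8 and 5 still one above the pointers, and the bystanders where they were. The carton shows no visible print at this resolution.

Run:
```python
from h import *
env.close_job(); st()
```

```text
the job is handed in; nothing more can be done
the job is handed in; nothing more can be done
```

I set the coder to 274, pulled the lever down to its stop, brought it back up and let go. The job was handed in at about 59 s of the 72 s allowed, with the arm clear of everything.

- **Wheels:** I first misread the middle wheel as 8 and rolled it one step the wrong way. Watching the numerals pass from 4 to 8 showed it had started at 4. It then went forward to 7. The left wheel went from 4 to 2 and the right from 5 to 4.
- **Number check:** the numerals at the pointers are only a few pixels high, so I read the ones just above them. They showed 3, 8 and 5 before the pull and again at the end, which puts 2, 7 and 4 at the pointers. The automatic digit matching was unreliable, so this rests on the order in which the numerals came up.
- **Lever:** the bar slipped about 10 mm in the grip on the way down. I gripped harder and pressed on until it stopped moving at about 34 N, which I took as its stop. The picture overlay meant to confirm the lever's angle could not settle it. I then followed the bar back up and released it, and the last top picture shows it back at rest.
- **Not seen:** the mark on the carton was too small to show in the pictures. The other things on the table look unmoved.

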